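# Seat the cedar insert in the clamped accessory box

### The job

Slide the clear lid of the clamped acrylic box fully open by its black tab, take the cedar insert from the shelf and seat it in the pocket in the box floor, flat and square, fully home and flush, and let go of it. Then slide the lid fully shut over it. Do not force the insert or ram it with the lid, and leave the watch, sunglasses, ring cone and shoe horn where they are.

Things in the scene. Friction and masses are not known exactly. Their poses are not given: they have to be found in the camera images.
- station: Fixed clear box, 128 x 136 mm (x, y), on a cedar board 170 mm square, held by an orange clamp at the board's +x edge (out to x 162 mm, 62 mm high). Origin on the shelf under the box centre, z up. Heights above it: board 28 mm, white box floor 48, wall tops and lid underside 74, lid top 79, runners on the x walls 83. Inside 120 x 128 mm, walls 4 mm. The lid slides towards +y.
- pocket (a point): Centre of the bottom of the rectangular pocket in the white box floor, 34 mm above the station's origin, with the same axes as the station. The pocket, lined with blue felt, is 83 mm along x, 55 mm along y and 14 mm deep, with a 2 mm chamfer round its mouth.
- lid (a joint): How far the flat clear lid (128 x 136 x 5 mm) is slid open, m: 0 shut, covering the box; 0.125 fully open, moved along the station's +y. It stays where it is left (about 1.2 N friction).
- lid_tab (a point): Top centre of the black upright grip tab at the lid's centre: 46 mm along the station's x, 10 mm thick along y, 28 mm tall above the lid. Moves with the lid; its top is 107 mm above the station's origin.
- insert: Loose cedar insert, about 50 g: dark flat block 80 (x) x 52 (y) x 14 mm with a paler grip rib centred on top, 50 mm along x, 12 mm thick along y, 18 mm tall (top 32 mm above the underside). Origin: centre of the underside, z up. Fits the pocket either way round; seated, the block is flush with the white floor and the rib top 8 mm under the lid.
- watch: Stainless watch lying folded flat, 94 x 42 x 15 mm, long along x. Origin: centre of the underside. Leave alone.
- sunglasses: Folded amber sunglasses lying lenses up, 145 mm along y, 55 mm along x, 21 mm tall. Origin: centre of the underside. Leave alone.
- ring_cone: White ceramic ring cone with a brass ring, 85 mm tall, base 56 mm across. Origin: centre of the underside. Leave alone.
- shoe_horn: Gray plastic shoe horn lying flat, 194 mm along x, 42 mm wide, 10 mm tall. Origin: under its middle. Leave alone.
Not all that is in view belongs to the job. Several things look just like the insert: the one meant starts farthest to the robot's left.

How it is judged (in metres and radians):
On the way, in this order (a step that is already met when the one before it is completed fails the run):
1. the lid is slid open (value of joint lid above 0.1 m), for 0.1 s.
2. the insert is seated flat and square in the pocket, let go of, with the lid still open (z of insert in the frame of pocket between -0.003 and 0.003 m and horizontal distance between insert and pocket below 0.004 m and angle between the x axis of insert and the x axis of pocket, either way round below 0.08 rad and angle between insert's own z axis and vertical below 0.05 rad and contact force between the fingers and insert below 0.1 N and value of joint lid above 0.09 m), for 0.2 s.
At the end, for the whole second after the job is handed in: The insert rests in the pocket: its underside within 3 mm of the pocket bottom, centre within 4 mm, square within 0.08 rad, level within 0.05 rad, at rest; the lid is shut within 5 mm and still (z of insert in the frame of pocket between -0.003 and 0.003 m and horizontal distance between insert and pocket below 0.004 m and angle between the x axis of insert and the x axis of pocket, either way round below 0.08 rad and angle between insert's own z axis and vertical below 0.05 rad and value of joint lid below 0.005 m and velocity of joint lid between -0.005 and 0.005 m/s and linear speed of insert below 0.01 m/s); the robot touches nothing.
It fails at once if the watch, sunglasses, ring cone or shoe horn is moved more than 20 mm, or the cone tipped over (distance of any of watch, sunglasses, ring_cone, shoe_horn from where it was at the start of the episode above 0.02 m or angle between ring_cone's own z axis and vertical above 0.4 rad).
It fails at once if the insert is forced or rammed against the box or lid (over 50 N) (contact force between insert and station above 50 N).
It also fails if it takes over 72 s, if anything falls off the work surface, if the arm or the gripper's body presses on something with over 40 N, if the wrist force passes 120 N, or if a joint passes its speed limit or range.

### The arm

A 6-joint arm with a two-finger parallel gripper is mounted at the origin on the work surface. World frame = base frame: x ahead of the robot, y to its left, z up, the work surface at z = 0. Lengths are in m, angles in degrees, forces in N, time in s.
With the tool pointing down it reaches from about 0.25 to 0.775 m from the base axis. Payload 4 kg.
Tool frame: the origin (TCP) lies at the very end of the fingers, on their centre line; the grasp point (between the pads) lies 19 mm behind it; z points along the fingers, y is the line along which they close (so a half turn about z gives the same grasp; the last joint's range is limited). The gripper opens to 85 mm and grips with 20 to 120 N. Pads are 22 mm wide; open, the fingers measure 114 mm over their backs; the gripper's body (76 mm by 85 mm) begins 54 mm behind the grasp point. The pads swing forward as they close: fully open they stand 13 mm farther back than shut.
Start: joints at [-74.949, 4.996, 78.535, -0, 96.463, -5.907], TCP at [0.197, -0.514, 0.231] pointing down, gripper open.
Joint ranges: [-177.83, 177.83], [-43.37, 116.18], [15.69, 146.23], [-61.86, 241.86], [9.47, 152.12], [-147.06, 147.06]. Speed limits (degrees/s): [159.86, 159.86, 180, 180, 180, 180].

### API

Orientations are given as a 3x3 rotation matrix whose columns are the frame's x, y, z axes.
In Python, from cell import bot, capture gives the robot as it stands.
- The arm moves only by the shell command python3 -m pendant 'ROWS'. ROWS is JSON, a list of rows, each a list of 7 numbers: the closure, from -1 (fully open) to 1 (shut), then the shift along the world's x, y, z in mm, then the turn, a rotation vector about the world's x, y, z in degrees. In form: [[hand, x, y, z, rx, ry, rz], ...]. A call has 1 to 12 rows; each row shifts and turns the commanded pose from where the row before left it; what a row does not reach is not made up. A row lasts 1/8 s, in which the tool goes at most 62.5 mm and 10.7 degrees, less where a joint would pass 70% of its speed; a pose out of reach is approached as far as the arm can. A call is refused whole if a number of a shift passes 62.5 or a number of a turn 10.7, either way. A call with a gripper value outside its range is refused whole. The fingers move at their own pace and stop on an object; the grip force is fixed at half the most. Time passes only in rows, so rows that do not move let the fingers close. It gives the time, the measured TCP pose, the force, the opening and the grip force at its end, in the units of the state.
- bot.observe(): the state, without advancing time (a new reading comes with each control period).
- capture(name): name is "scene" or "top" or "wrist"; returns a dict with "pixels" (400x640x3 uint8, red, green, blue), "fov_y" (degrees; the focal length in pixels is half the picture's height over the tangent of half this angle, whatever the lens; pixels are square), "cx", "cy" (the principal point, pixels), "eye" and "orientation" of the camera in the world; the wrist camera has in their place "tool_from_camera" (4x4, takes a point from camera to tool coordinates, whose origin is the TCP and whose axes are the flange's). Camera axes: x right, y up, looking along -z (the intrinsics and any distortion apply to the point x, -y, -z); pixel columns grow to the right and rows downward; lengths in m; the calibration is good to about 2 mm. A picture is of the moment at which its call begins: read the wrist's pose just before it. There is no depth.
- bot.hand_in(): hands the job in; it is judged then, once.
The state is a dict: "time": time; "joint_positions": joint angles; "joint_vel": joint speeds; "joint_efforts": joint torques, N m; "eef_pos": TCP position; "ee_rot": TCP orientation; "contact_force": force on the tool from outside, world axes, zero at the start; "wrist_torque": the same for the moment, N m; "grip_width": finger opening in m; "grasp_force": force on a finger pad.
Only numpy, scipy, OpenCV 4.12 (cv2) and the standard library are available. Lean on these libraries where they do the work, as an engineer would, in place of code of your own. Each camera call takes 0.05 s, during which the arm holds its last target. There are 200 camera calls.

## Working session

There is one attempt and no reset: what is moved stays moved. The work goes in short steps, Python scripts to look and compute and a shell command to move; the robot and the scene stay as the last step left them, time stands still between calls to the robot, and variables do not carry over. Pictures are saved under pics/ and viewed, at most 10 in all, crops included, and the job is handed in when it is done.

```bash
mkdir -p pics; cat > h.py <<'E'
import numpy as np, cv2
from cell import bot, capture
def snap(n,f=None):
    s=bot.observe(); c=capture(n)
    if n=='wrist':
        T=np.eye(4);T[:3,:3]=np.array(s['ee_rot']);T[:3,3]=s['eef_pos'];M=T@np.array(c['tool_from_camera'])
        c['eye']=M[:3,3];c['orientation']=M[:3,:3]
    if f: cv2.imwrite('pics/'+f,c['pixels'][:,:,::-1])
    return c
def ray(c,u,v,z):
    f=200/np.tan(np.radians(c['fov_y'])/2)
    k=[(u-c['cx'])/f,(v-c['cy'])/f]
    d=np.array(c['orientation'])@np.array([k[0],-k[1],-1]); e=np.array(c['eye'])
    return e+d*(z-e[2])/d[2]
def proj(c,p):
    f=200/np.tan(np.radians(c['fov_y'])/2)
    q=np.array(c['orientation']).T@(np.array(p)-np.array(c['eye']))
    return c['cx']+f*q[0]/-q[2], c['cy']-f*q[1]/-q[2]
E
python3 - <<'E'
from h import *
for n in('scene','top'):
    c=snap(n,n+'.png'); print({k:v for k,v in c.items() if k!='pixels'})
print(bot.observe())
E
```

```text
{'fov_y': 44.81932716616473, 'cx': 331.10451485289065, 'cy': 203.90721482554298, 'eye': array([ 1.5980277 , -0.39203414,  0.84971248]), 'orientation': array([[ 0.33097429, -0.53430318,  0.77780212],
       [ 0.94330695,  0.16544676, -0.28774878],
       [ 0.02506025,  0.82894359,  0.55877053]])}
{'fov_y': 53.662283149706326, 'cx': 317.88394855474434, 'cy': 194.4452161071386, 'eye': array([ 0.34856168, -0.01192417,  1.09909407]), 'orientation': array([[-1.50904803e-02,  9.84791102e-01, -1.73085996e-01],
       [-9.99885655e-01, -1.50318663e-02,  1.64950707e-03],
       [-9.77385669e-04,  1.73091096e-01,  9.84905334e-01]])}
{'time': 0.1, 'joint_positions': array([-7.49481239e+01,  5.03776173e+00,  7.86202130e+01, -1.07953218e-03,
        9.64652550e+01, -5.90502494e+00]), 'joint_vel': array([ 0.13899528, -0.07465587, -0.2061449 , -0.07909175, -0.06422492,
        0.10994731]), 'joint_efforts': array([ 2.53643440e-03, -3.53015471e+01, -3.14218819e+01,  3.91713925e-06,
        7.94153020e-03, -9.34241314e-06]), 'eef_pos': array([ 0.19659918, -0.51314401,  0.23019212]), 'ee_rot': array([[ 9.33850544e-01,  3.57663011e-01, -5.76618385e-04],
       [ 3.57663419e-01, -9.33848267e-01,  2.07211070e-03],
       [ 2.02643275e-04, -2.14127701e-03, -9.99997687e-01]]), 'contact_force': array([ 0.16710329, -0.80128051, -0.25417168]), 'wrist_torque': array([ 0.00876018, -0.0499759 ,  0.02865815]), 'grasp_force': 0.0, 'grip_width': 0.08503362207966488}
```

View pics/top.png

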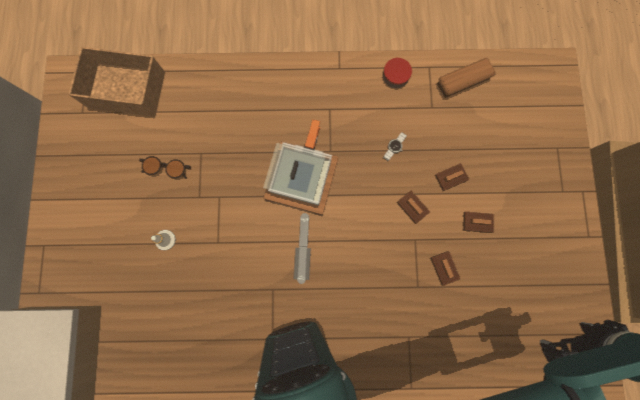

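View pics/scene.png

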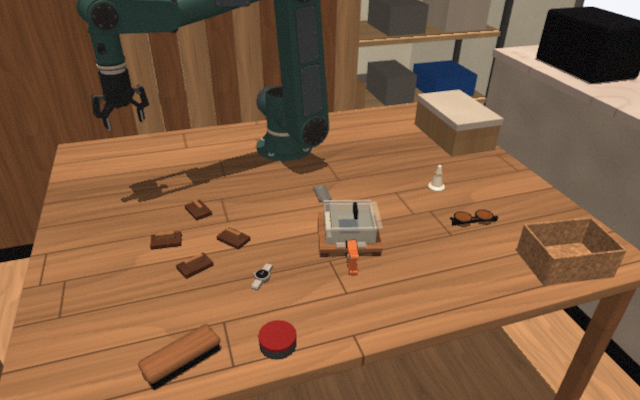

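The top view is up = +x, left = +y. There are four insert lookalikes: (413,207), (452,177), (479,222) and (445,268). Farthest left is (413,207). The box is at (300,178), the tab at (294,170), and the clamp at (313,133). Next I'll crop and measure.

```bash
python3 - <<'E'
from h import *
c=snap('top'); im=c['pixels']
bgr=im[:,:,::-1].copy()
a=cv2.resize(bgr[185:230,385:445],None,fx=6.5,fy=6.5,interpolation=cv2.INTER_CUBIC)
b=cv2.resize(bgr[115:220,255:345],None,fx=4.3,fy=4.3,interpolation=cv2.INTER_CUBIC)
h=max(a.shape[0],b.shape[0]); A=np.zeros((h,a.shape[1]+b.shape[1],3),np.uint8)
A[:a.shape[0],:a.shape[1]]=a;A[:b.shape[0],a.shape[1]:]=b
cv2.imwrite('pics/crop.png',A)
hsv=cv2.cvtColor(bgr,cv2.COLOR_BGR2HSV)
def rect(m,x0,y0,x1,y1,z,name):
    k=np.zeros_like(m);k[y0:y1,x0:x1]=m[y0:y1,x0:x1]
    cs,_=cv2.findContours(k,0,2);ct=max(cs,key=cv2.contourArea)
    P=np.array([ray(c,u,v,z)[:2] for u,v in ct[:,0]]).astype(np.float32)*1000
    print(name,cv2.minAreaRect(ct),cv2.minAreaRect(P))
dark=((im.sum(2)<230)*255).astype(np.uint8)
rect(dark,390,185,440,230,.014,'insert')
rect(((im.max(2)<60)*255).astype(np.uint8),280,155,305,185,.107,'tab')
rect(((hsv[:,:,0]<14)&(hsv[:,:,1]>190)&(hsv[:,:,2]>150)).astype(np.uint8)*255,300,115,325,155,.062,'clamp')
E
```

```text
insert ((412.4588317871094, 206.53530883789062), (28.7432861328125, 18.65601921081543), 49.398704528808594) ((501.51031494140625, -275.2266845703125), (78.67888641357422, 53.1183967590332), 38.2277717590332)
tab ((292.0, 178.0), (0.0, 0.0), 0.0) ((566.773193359375, 52.19053649902344), (0.0, 0.0), 0.0)Traceback (most recent call last):
  File "<stdin>", line 18, in <module>
  File "<stdin>", line 12, in rect
ValueError: max() iterable argument is empty
```

View pics/crop.png

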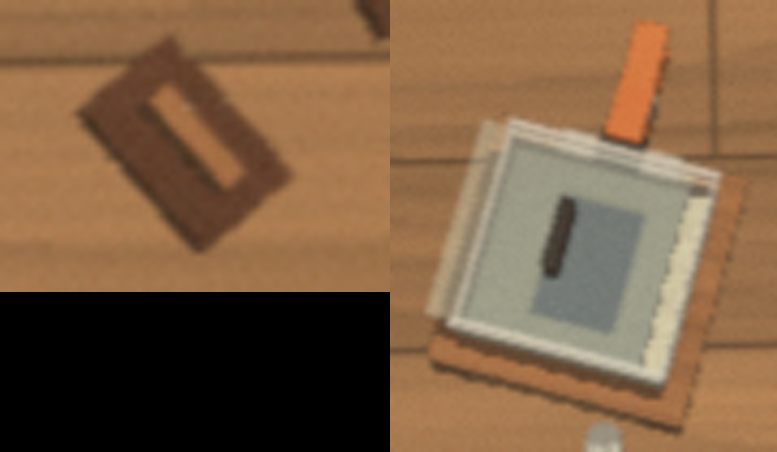

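The crop shows the insert as a dark block with a paler rib, centre (412,206). The lid already stands about 20 mm open. The tab runs from (296.2,160.8) to (292.7,179.4), and the box is rotated about -14°.

```bash
python3 - <<'E'
from h import *
c=snap('top')
g=lambda x,y,z:ray(c,255+(x-390)/4.3,115+y/4.3,z)*1000
C=np.array([g(*p,83) if 0 else g(*p,.083) for p in[(508,120),(720,173),(663,383),(447,325)]]);print(C.round(1),C.mean(0))
t=np.array([g(567,197,.107),g(552,277,.107)]);print('tab',t.round(1),t.mean(0))
d=lambda a,b:(np.degrees(np.arctan2(*(a-b)[1::-1])),np.linalg.norm(a-b))
print(d(t[0],t[1]),d(C[0],C[3]),d(C[1],C[2]),d(C[0],C[1]),d(C[3],C[2]))
k=np.array([g(*p,.048) for p in[(575,197),(643,212),(612,332),(532,312)]]);print('pocket(refraction none)',k.mean(0))
i=lambda x,y:ray(c,385+x/6.5,185+y/6.5,.032)*1000
r=np.array([i(160,92),i(234,182)]);print('rib',r.round(1),r.mean(0),d(r[0],r[1]))
E
```

```text
[[668.3  78.9  83. ]
 [632.3 -52.   83. ]
 [501.7 -14.8  83. ]
 [539.4 115.9  83. ]] [585.41525978  32.00095803  83.        ]
tab [[612.1  41.3 107. ]
 [563.   50.5 107. ]] [587.54941765  45.86426263 107.        ]
(np.float64(-10.647291817344989), np.float64(49.90808786033871)) (np.float64(-16.021644346737297), np.float64(134.1531226064242)) (np.float64(-15.907462257152714), np.float64(135.7542306865481)) (np.float64(74.61363299507816), np.float64(135.79385554421708)) (np.float64(73.93825234708464), np.float64(136.0560800371144))
pocket(refraction none) [584.53836587  29.73522007  48.        ]
rib [[ 519.2 -264.3   32. ]
 [ 480.6 -293.1   32. ]] [ 499.91525803 -278.66780683   32.        ] (np.float64(36.77036231724715), np.float64(48.138799494317524))
```

```bash
python3 -m pendant '[[-1,33,46.5,-2,0,0,-3.1],[-1,33,46.5,-2,0,0,-3.1],[-1,33,46.5,-2,0,0,-3.1],[-1,33,46.5,-2,0,0,-3.1],[-1,33,46.5,-2,0,0,-3.1],[-1,33,46.5,-2,0,0,-3.1],[-1,33,46.5,-2,0,0,-3.1],[-1,33,46.5,-2,0,0,-3.1],[-1,33,46.5,-2,0,0,-3.1],[-1,33,46.5,-2,0,0,-3.1],[-1,33,46.5,-2,0,0,-3.1],[-1,0,0,0,0,0,0]]'; python3 - <<'E'
from h import *
c=snap('wrist','w1.png');print(c['fov_y'],c['eye'],c['orientation'].round(2).tolist());s=bot.observe();print(s['eef_pos'],s['ee_rot'].round(3).tolist(),s['joint_positions'].round(0))
E
```

```text
time: 1.7
eef_pos: [0.5607, 0.0012, 0.208]
ee_rot: [[0.975, -0.222, -0.002], [-0.222, -0.975, 0.001], [-0.002, -0.001, -1.0]]
contact_force: [-0.1, -1.1, -0.8]
grip_width: 0.0854
grasp_force: 0.0
67.27581225882496 [ 0.62879042 -0.01448638  0.34955982] [[-0.22, 0.94, 0.27], [-0.98, -0.21, -0.06], [-0.0, -0.27, 0.96]]
[ 0.55988864 -0.00067534  0.20833059] [[0.975, -0.224, -0.002], [-0.224, -0.975, -0.0], [-0.002, 0.001, -1.0]] [-6.  7. 79. -0. 94. 97.]
```

View pics/w1.png

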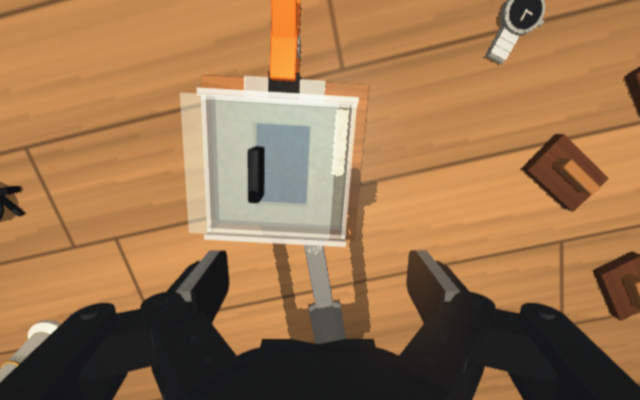

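The wrist view shows the tab's top face at (249..258,148..200), the runner corners at (198,90), (358,97), (347,244) and (206,238), and the pocket at (257..310,125..204).

```bash
python3 - <<'E'
from h import *
c=snap('wrist');im=c['pixels']
m=((im[:,:,:].max(2)<60)*255).astype(np.uint8);k=np.zeros_like(m);k[140:210,240:272]=m[140:210,240:272]
ct=max(cv2.findContours(k,0,2)[0],key=cv2.contourArea);print(cv2.minAreaRect(ct),cv2.boundingRect(ct))
d=lambda a,b:(np.degrees(np.arctan2(*(a-b)[1::-1])).round(1),np.linalg.norm(a-b).round(1))
def q(n,ps,z):
    P=np.array([ray(c,*p,z)*1000 for p in ps]);print(n,P.round(1)[:,:2].tolist(),P.mean(0).round(1),d(P[0],P[-1]),d(P[1],P[2]),d(P[0],P[1]))
q('tabtop',[(249,148.5),(258,148.5),(258,202),(249,202)],.107)
q('runner',[(198,90),(358,97),(347,244),(206,238)],.083)
# blue felt floor mouth
b=im.astype(int); mm=((b[:,:,2]-b[:,:,0]>22)*255).astype(np.uint8);k=np.zeros_like(m);k[110:215,245:320]=mm[110:215,245:320]
ct=max(cv2.findContours(k,0,2)[0],key=cv2.contourArea);print(cv2.boundingRect(ct),cv2.contourArea(ct))
for z in(.034,.048):q('pocket',[(257,124.5),(310,126),(308,204),(257,202.5)],z)
E
```

```text
((253.5, 174.0), (54.0, 15.0), 90.0) (246, 147, 16, 55)
tabtop [[616.2, 42.3], [614.6, 35.3], [571.8, 47.6], [573.5, 55.0]] [594.   45.1 107. ] (np.float64(-16.5), np.float64(44.6)) (np.float64(-16.0), np.float64(44.5)) (np.float64(77.0), np.float64(7.2))
runner [[671.0, 75.8], [635.7, -53.3], [506.7, -17.8], [543.0, 112.3]] [589.1  29.2  83. ] (np.float64(-15.9), np.float64(133.1)) (np.float64(-15.4), np.float64(133.8)) (np.float64(74.7), np.float64(133.8))
(296, 142, 3, 3) 2.0
pocket [[634.1, 45.1], [620.6, -7.1], [540.5, 14.1], [554.6, 68.1]] [587.4  30.1  34. ] (np.float64(-16.1), np.float64(82.7)) (np.float64(-14.8), np.float64(82.9)) (np.float64(75.5), np.float64(54.0))
pocket [[633.8, 42.4], [620.9, -7.5], [544.3, 12.8], [557.9, 64.3]] [589.2  28.   48. ] (np.float64(-16.1), np.float64(79.0)) (np.float64(-14.8), np.float64(79.2)) (np.float64(75.5), np.float64(51.6))
```

```bash
python3 -m pendant '[[-1,32,47,-20,0,0,-2.7],[-1,0,0,-40,0,0,0],[-1,0,0,-40,0,0,0],[-1,0,0,-22,0,0,0],[-1,0,0,0,0,0,0],[1,0,0,0,0,0,0],[1,0,0,0,0,0,0],[1,0,0,0,0,0,0],[1,0,0,0,0,0,0],[1,0,0,0,0,0,0],[1,0,0,0,0,0,0],[1,0,0,0,0,0,0]]'
```

```text
time: 3.3
eef_pos: [0.5922, 0.0452, 0.0882]
ee_rot: [[0.962, -0.273, 0.001], [-0.273, -0.962, 0.0], [0.001, -0.001, -1.0]]
contact_force: [-0.0, 1.2, 5.0]
grip_width: 0.0087
grasp_force: 60.8
```

```bash
python3 -m pendant '[[1,4.8,17.3,0,0,0,0],[1,4.8,17.3,0,0,0,0],[1,4.8,17.3,0,0,0,0],[1,4.8,17.3,0,0,0,0],[1,4.8,17.3,0,0,0,0],[1,4.8,17.3,0,0,0,0],[1,0,0,0,0,0,0]]'
```

```text
time: 4.18
eef_pos: [0.6224, 0.1499, 0.0883]
ee_rot: [[0.962, -0.272, 0.004], [-0.272, -0.962, 0.001], [0.004, -0.002, -1.0]]
contact_force: [3.9, 0.3, 4.5]
grip_width: 0.0083
grasp_force: 61.0
```

```bash
python3 -m pendant '[[1,0.8,2.9,0,0,0,0],[1,0.5,1.9,0,0,0,0],[1,0,0,0,0,0,0]]'
```

```text
time: 4.55
eef_pos: [0.6231, 0.1525, 0.0882]
ee_rot: [[0.962, -0.274, 0.003], [-0.274, -0.962, -0.001], [0.003, 0.0, -1.0]]
contact_force: [3.4, -1.7, 4.3]
grip_width: 0.0083
grasp_force: 61.0
```

```bash
python3 -m pendant '[[-1,0,0,0,0,0,0],[-1,0,0,0,0,0,0],[-1,0,0,0,0,0,0],[-1,0,0,0,0,0,0],[-1,0,0,50,0,0,0],[-1,0,0,60,0,0,0]]'; python3 -m pendant '[[-1,-19,-51.8,0,0,0,5.9],[-1,-19,-51.8,0,0,0,5.9],[-1,-19,-51.8,0,0,0,5.9],[-1,-19,-51.8,0,0,0,5.9],[-1,-19,-51.8,0,0,0,5.9],[-1,-19,-51.8,0,0,0,5.9],[-1,-19,-51.8,0,0,0,5.9],[-1,-19,-51.8,0,0,0,5.9],[-1,-19,-51.8,0,0,0,5.9],[-1,0,0,0,0,0,0],[-1,0,0,0,0,0,0]]'; python3 - <<'E'
from h import *
snap('wrist','w2.png')
E
```

```text
time: 5.3
eef_pos: [0.6206, 0.1533, 0.1962]
ee_rot: [[0.962, -0.273, -0.005], [-0.273, -0.962, -0.001], [-0.005, 0.002, -1.0]]
contact_force: [1.0, 0.5, 0.2]
grip_width: 0.0853
grasp_force: 0.0
time: 6.68
eef_pos: [0.4508, -0.3124, 0.1972]
ee_rot: [[0.796, 0.605, 0.0], [0.605, -0.796, 0.001], [0.001, -0.001, -1.0]]
contact_force: [0.6, 0.1, -0.1]
grip_width: 0.0853
grasp_force: 0.0
```

View pics/w2.png

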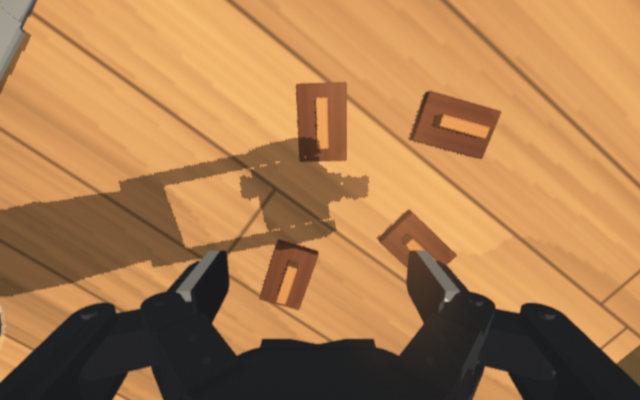

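The chosen insert is at (322,122) and nearly aligned with the image. Its block corners are (297,84), (346,82), (347,160) and (299,162), and the rib is at (317..329, 97..149).

```bash
python3 - <<'E'
from h import *
c=snap('wrist');im=c['pixels'];s=bot.observe()
d=lambda a,b:(np.degrees(np.arctan2(*(a-b)[1::-1])).round(1),np.linalg.norm(a-b).round(1))
def q(n,ps,z):
    P=np.array([ray(c,*p,z)*1000 for p in ps]);print(n,P.mean(0).round(1),d(P[0],P[-1]),d(P[1],P[2]),d(P[0],P[1]))
q('block',[(297,84),(346,82.5),(347,160),(299,162)],.014)
q('rib',[(317,97),(329,97),(329,149),(317,149)],.032)
sat=im[75:172,290:356].astype(int); m=((sat[:,:,0]>190)*255).astype(np.uint8)[18:80,20:46]
ct=max(cv2.findContours(m,0,2)[0],key=cv2.contourArea).reshape(-1,2)+[310,93]
P=np.array([ray(c,u,v,.032)[:2]*1000 for u,v in ct],np.float32);print(cv2.boundingRect(ct.astype(np.int32)),cv2.minAreaRect(P),s['eef_pos'],s['ee_rot'][:,0])
E
```

```text
block [ 504.6 -278.1   14. ] (np.float64(37.8), np.float64(79.0)) (np.float64(39.5), np.float64(78.3)) (np.float64(128.9), np.float64(49.5))
rib [ 505.  -278.4   32. ] (np.float64(37.2), np.float64(49.7)) (np.float64(37.9), np.float64(49.7)) (np.float64(127.3), np.float64(11.6))
(317, 98, 12, 52) ((504.3559875488281, -278.2167663574219), (48.869712829589844, 10.982501983642578), 37.81904983520508) [ 0.45132974 -0.31155021  0.19737174] [7.95114148e-01 6.06459652e-01 4.27605646e-04]
```

```bash
python3 -m pendant '[[-1,53.2,33.4,0,0,0,0.5],[-1,0,0,-60,0,0,0],[-1,0,0,-60,0,0,0],[-1,0,0,-40,0,0,0],[-1,0,0,-20,0,0,0],[-1,0,0,0,0,0,0],[1,0,0,0,0,0,0],[1,0,0,0,0,0,0],[1,0,0,0,0,0,0],[1,0,0,0,0,0,0],[1,0,0,0,0,0,0],[1,0,0,0,0,0,0]]'
```

```text
time: 8.28
eef_pos: [0.5042, -0.2799, 0.0182]
ee_rot: [[0.791, 0.612, 0.001], [0.612, -0.791, -0.001], [0.0, 0.002, -1.0]]
contact_force: [-0.4, -0.4, 4.8]
grip_width: 0.01
grasp_force: 62.0
```

```bash
python3 -m pendant '[[1,0,0,30,0,0,0],[1,0,0,60,0,0,0],[1,0,0,60,0,0,0],[1,0,0,35,0,0,0],[1,3,46.7,0,0,0,-7.6],[1,3,46.7,0,0,0,-7.6],[1,3,46.7,0,0,0,-7.6],[1,3,46.7,0,0,0,-7.6],[1,3,46.7,0,0,0,-7.6],[1,3,46.7,0,0,0,-7.6],[1,3,46.7,0,0,0,-7.7],[1,0,0,0,0,0,0]]'; python3 -m pendant '[[1,0,0,0,0,0,0],[1,0,0,0,0,0,0]]';python3 - <<'E'
from h import *
c=snap('wrist','w3.png')
s=bot.observe();print(s['eef_pos'],s['ee_rot'][:,0])
import pickle;pickle.dump(c,open('w3.pkl','wb'))
E
```

```text
time: 9.78
eef_pos: [0.5242, 0.0503, 0.2014]
ee_rot: [[0.965, -0.263, -0.002], [-0.263, -0.965, 0.001], [-0.002, -0.0, -1.0]]
contact_force: [0.2, -0.6, -1.0]
grip_width: 0.0102
grasp_force: 61.3
time: 10.02
eef_pos: [0.5247, 0.0462, 0.202]
ee_rot: [[0.963, -0.269, -0.001], [-0.269, -0.963, -0.001], [-0.001, 0.001, -1.0]]
contact_force: [-0.3, 0.3, 0.2]
grip_width: 0.0103
grasp_force: 61.3
[0.52472632 0.0461947  0.20211443] [ 9.63019085e-01 -2.69432945e-01 -3.62212606e-04]
```

View pics/w3.png

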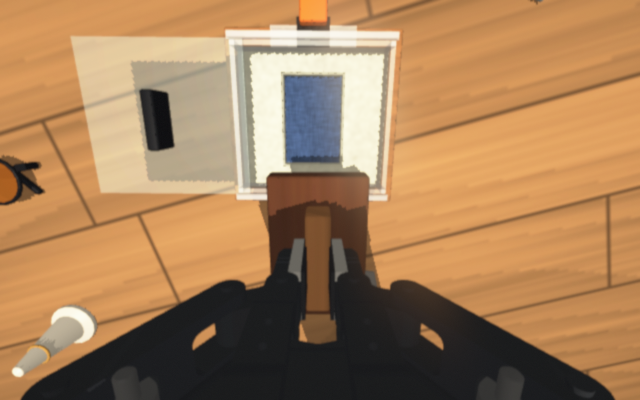

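The view shows the blue pocket at (284..343, 73..163), the lid open to the left, and the held insert's front edge at (269..368, 174).

```bash
python3 - <<'E'
from h import *
import pickle;c=pickle.load(open('w3.pkl','rb'));im=c['pixels'].astype(int)
R=np.array([[.963,-.269],[.269,.963]]).T  # rows unused
def rect(m,z,n):
    ct=max(cv2.findContours((m*255).astype(np.uint8),0,2)[0],key=cv2.contourArea)
    P=np.array([ray(c,u,v,z)[:2]*1000 for u,v in ct.reshape(-1,2)],np.float32)
    print(n,z,cv2.boundingRect(ct),cv2.minAreaRect(P),[np.round(p,1).tolist() for p in cv2.boxPoints(cv2.minAreaRect(ct))])
b=(im[:,:,2]-im[:,:,0]>25);b[:60]=0;b[170:]=0
for z in(.034,.046,.048):rect(b,z,'blue')
# held insert outline columns at top front edge
hs=cv2.cvtColor(c['pixels'],cv2.COLOR_RGB2HSV)
for v in(180,190,200,210):
    r=im[v,225:420];w=np.where((r[:,0]<135)&(r[:,0]-r[:,2]>25))[0]+225;print(v,w.min(),w.max(),im[v,[264,268,272,320,366,370,374]].tolist())
for z in(.184,.198):
    A=np.array([ray(c,269,176,z),ray(c,368,176,z)])*1000;print(z,A.round(1).tolist(),np.linalg.norm(A[0]-A[1]))
d=lambda a,b:np.degrees(np.arctan2(*(a-b)[1::-1])).round(1)
W=np.array([ray(c,*p,.083)*1000 for p in[(226,31),(400,32),(386,199),(236,199)]]);print('walls',W.mean(0).round(1),W.round(1).tolist(),d(W[0],W[3]),d(W[1],W[2]),d(W[0],W[1]),d(W[3],W[2]))
E
```

```text
blue 0.034 (285, 76, 54, 86) ((590.3564453125, 33.4382438659668), (53.324954986572266, 81.39805603027344), 74.37073516845703) [[284.3999938964844, 76.0999984741211], [337.1000061035156, 75.0], [338.79998779296875, 160.10000610351562], [286.1000061035156, 161.10000610351562]]
blue 0.046 (285, 76, 54, 86) ((590.4127807617188, 33.20725631713867), (51.25871658325195, 78.2439956665039), 74.3710708618164) [[284.3999938964844, 76.0999984741211], [337.1000061035156, 75.0], [338.79998779296875, 160.10000610351562], [286.1000061035156, 161.10000610351562]]
blue 0.048 (285, 76, 54, 86) ((590.421875, 33.16843795776367), (50.91432189941406, 77.71836853027344), 74.37042999267578) [[284.3999938964844, 76.0999984741211], [337.1000061035156, 75.0], [338.79998779296875, 160.10000610351562], [286.1000061035156, 161.10000610351562]]
180 267 332 [[245, 241, 219], [119, 70, 46], [121, 71, 47], [131, 80, 53], [149, 104, 74], [239, 231, 199], [243, 237, 210]]
190 267 353 [[225, 205, 181], [115, 69, 46], [121, 71, 46], [131, 78, 51], [145, 99, 70], [215, 189, 162], [229, 205, 174]]
200 267 367 [[161, 136, 112], [106, 65, 44], [121, 71, 47], [129, 77, 50], [136, 92, 64], [218, 190, 165], [233, 206, 171]]
210 266 366 [[135, 96, 60], [104, 63, 41], [120, 70, 47], [98, 65, 39], [112, 77, 53], [222, 161, 99], [224, 162, 100]]
0.184 [[569.3, 60.7, 184.0], [554.9, 9.4, 184.0]] 53.3524825635623
0.198 [[571.3, 57.8, 198.0], [558.2, 10.9, 198.0]] 48.675102181525176
walls [589.6  32.7  83. ] [[672.7, 78.3, 83.0], [635.6, -51.6, 83.0], [506.8, -13.0, 83.0], [543.1, 116.9, 83.0]] -16.6 -16.7 74.1 74.4
```

```bash
python3 -m pendant '[[1,33,-7,0,0,0,0],[1,32.9,-6.8,0,0,0,0],[1,0,0,0,0,0,0],[1,0,0,-50,0,0,0],[1,0,0,-50,0,0,0],[1,0,0,-20,0,0,0],[1,0,0,-8,0,0,0],[1,0,0,0,0,0,0],[1,0,0,0,0,0,0]]'
```

```text
time: 11.2
eef_pos: [0.5917, 0.0334, 0.0763]
ee_rot: [[0.963, -0.268, 0.003], [-0.268, -0.963, -0.0], [0.003, -0.001, -1.0]]
contact_force: [0.4, -0.1, -1.4]
grip_width: 0.0106
grasp_force: 61.3
```

```bash
python3 - <<'E'
from h import *
import pickle
c=snap('wrist','w4.png');pickle.dump(c,open('w4.pkl','wb'));s=bot.observe();print(s['eef_pos'])
E
```

```text
[0.59175307 0.03346859 0.07632579]
```

View pics/w4.png

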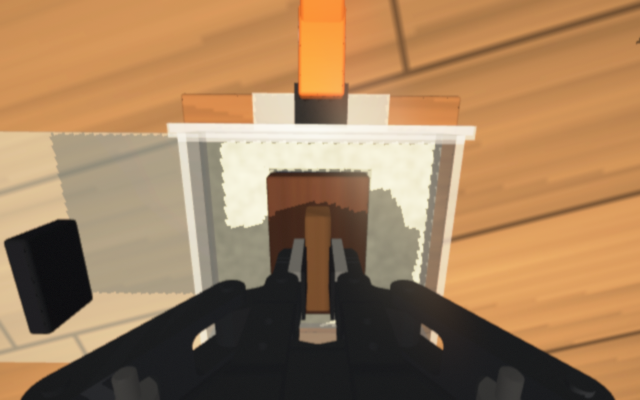

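```bash
python3 - <<'E'
from h import *
import pickle;c=pickle.load(open('w4.pkl','rb'));s=bot.observe();t=s['eef_pos']*1000
X=np.array([.963,-.270]);Y=np.array([.270,.963])
def f(n,u,v,z):
    p=ray(c,u,v,z)[:2]*1000-t[:2];print(n,(p@X).round(1),(p@Y).round(1))
for n,u,v,z in[('runL',167,125,.083),('runR',476,127,.083),('wallinL',189,139,.074),('wallinR',452,139,.074),('insL',267,175,.058),('insR',369,175,.058),('clampL',296,85,.062),('clampR',347,85,.062),('boardL',182,97,.028),('boardR',461,97,.028)]:f(n,u,v,z)
im=c['pixels'];print(im[162:182,300].tolist())
E
```

```text
runL 66.2 65.6
runR 65.6 -69.2
wallinL 59.6 60.5
wallinR 59.8 -63.3
insL 39.5 27.2
insR 39.6 -27.9
clampL 84.7 10.5
clampR 84.7 -14.4
boardL 81.2 81.2
boardR 81.5 -85.9
[[244, 240, 216], [243, 239, 214], [242, 238, 213], [241, 237, 211], [240, 236, 210], [236, 231, 202], [215, 208, 176], [165, 160, 136], [129, 126, 110], [98, 96, 87], [69, 59, 55], [61, 41, 33], [62, 39, 27], [70, 43, 31], [88, 53, 35], [106, 63, 41], [116, 68, 44], [122, 72, 46], [124, 74, 47], [125, 75, 47]]
```

```bash
python3 -m pendant '[[1,-0.4,-1.5,0,0,0,0],[1,0,0,-5,0,0,0],[1,0,0,-3,0,0,0],[1,0,0,-2,0,0,0],[1,0,0,-2,0,0,0],[1,0,0,0,0,0,0]]'
```

```text
time: 12.0
eef_pos: [0.5903, 0.0323, 0.0655]
ee_rot: [[0.963, -0.268, 0.001], [-0.268, -0.963, -0.0], [0.001, -0.0, -1.0]]
contact_force: [-6.6, 1.3, 12.1]
grip_width: 0.0104
grasp_force: 63.0
```

```bash
python3 -m pendant '[[1,0,0,2,0,0,0],[1,-1.3,0.4,0,0,0,0],[1,0,0,-1,0,0,0],[1,0,0,-1,0,0,0],[1,0,0,-1,0,0,0],[1,0,0,-1,0,0,0],[1,0,0,0,0,0,0]]'
```

```text
time: 12.88
eef_pos: [0.5903, 0.0324, 0.0649]
ee_rot: [[0.963, -0.268, 0.004], [-0.268, -0.963, -0.001], [0.004, -0.001, -1.0]]
contact_force: [-6.7, -0.5, 17.7]
grip_width: 0.0101
grasp_force: 63.8
```

```bash
python3 -m pendant '[[1,0,0,2,0,0,0],[1,-1.5,0.4,0,0,0,0],[1,0,0,-1,0,0,0],[1,0,0,-1,0,0,0],[1,0,0,0,0,0,0]]'; python3 -c "
from h import *
s=bot.observe();print(s['wrist_torque'],s['contact_force'],s['eef_pos'])"
```

```text
time: 13.5
eef_pos: [0.5901, 0.0324, 0.0648]
ee_rot: [[0.963, -0.268, 0.008], [-0.268, -0.963, -0.001], [0.008, -0.001, -1.0]]
contact_force: [-3.1, -0.9, 14.7]
grip_width: 0.0101
grasp_force: 63.4
[-0.30008662 -0.06073943 -0.0762631 ] [-3.14687519 -0.90537908 14.73057549] [0.59013269 0.03244082 0.06479882]
```

```bash
python3 -m pendant '[[1,0,0,4,0,0,0],[1,0,0,4,0,0,0],[1,0,0,0,0,0,0],[1,0,0,0,0,0,0],[1,0,0,0,0,0,0]]'; python3 - <<'E'
from h import *
import pickle
c=snap('wrist','w5.png');pickle.dump(c,open('w5.pkl','wb'));s=bot.observe();print(s['eef_pos'],s['wrist_torque'],s['ee_rot'].round(4).tolist())
cv2.imwrite('pics/w5c.png',cv2.resize(c['pixels'][110:320,160:480,::-1],None,fx=2.4,fy=2.4,interpolation=cv2.INTER_CUBIC))
E
```

```text
time: 14.12
eef_pos: [0.587, 0.0329, 0.0676]
ee_rot: [[0.963, -0.268, -0.001], [-0.268, -0.963, -0.0], [-0.001, 0.0, -1.0]]
contact_force: [-0.5, 0.6, -0.5]
grip_width: 0.0103
grasp_force: 61.3
[0.58715013 0.03294246 0.06777714] [ 0.00415025  0.01989623 -0.00603479] [[0.9634, -0.2679, -0.0011], [-0.2679, -0.9634, 0.0], [-0.001, 0.0003, -1.0]]
```

View pics/w5c.png

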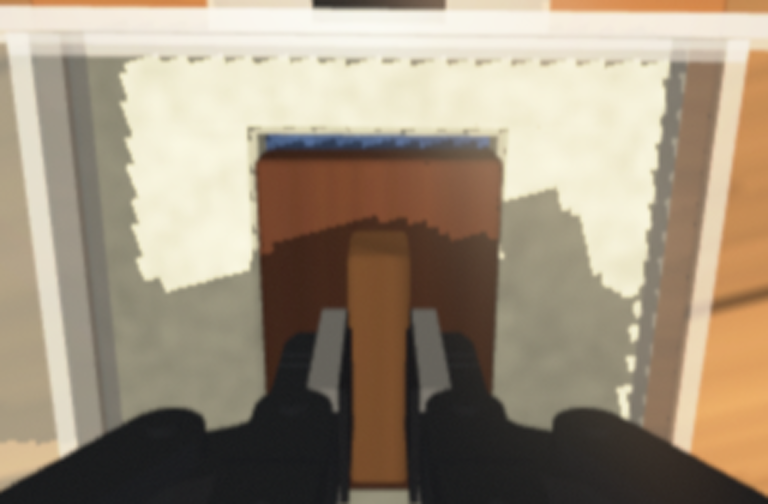

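The crop shows the pocket mouth's front edge from (248,128) to (506,130) and the insert's lower front edge from (259,152) to (500,152). That leaves too large a gap at the front.

```bash
python3 - <<'E'
from h import *
import pickle;c=pickle.load(open('w5.pkl','rb'));t=np.array([587.1,32.9])
X=np.array([.963,-.270]);Y=np.array([.270,.963])
for n,u,v,z in[('mL',248,128.5,.048),('mR',506,130.5,.048),('iL',259,153,.0495),('iR',500,152,.0495)]:
    p=ray(c,160+u/2.4,110+v/2.4,z)[:2]*1000-t;print(n,(p@X).round(1),(p@Y).round(1))
E
```

```text
mL 45.4 29.1
mR 45.1 -28.7
iL 40.1 26.7
iR 40.5 -27.4
```

```bash
python3 -m pendant '[[1,1.5,0.1,0,0,0,0],[1,0,0,0,0,0,0],[1,0,0,-2,0,0,0],[1,0,0,-2,0,0,0],[1,0,0,-2,0,0,0],[1,0,0,0,0,0,0]]'
```

```text
time: 14.92
eef_pos: [0.5887, 0.033, 0.062]
ee_rot: [[0.963, -0.268, -0.001], [-0.268, -0.963, -0.0], [-0.001, 0.0, -1.0]]
contact_force: [-0.0, -0.2, 0.1]
grip_width: 0.0102
grasp_force: 61.3
```

```bash
python3 -m pendant '[[1,0,0,-2,0,0,0],[1,0,0,-2,0,0,0],[1,0,0,-2,0,0,0],[1,0,0,-2,0,0,0],[1,0,0,-1,0,0,0],[1,0,0,0,0,0,0]]'
```

```text
time: 15.68
eef_pos: [0.5889, 0.033, 0.0532]
ee_rot: [[0.963, -0.268, -0.0], [-0.268, -0.963, -0.0], [-0.0, 0.0, -1.0]]
contact_force: [0.2, -0.5, 0.7]
grip_width: 0.0101
grasp_force: 61.3
```

```bash
python3 -m pendant '[[1,0,0,-1,0,0,0],[1,0,0,0,0,0,0],[0.2,0,0,0,0,0,0],[0.2,0,0,0,0,0,0],[0.2,0,0,0,0,0,0],[0.2,0,0,0,0,0,0]]'; python3 -m pendant '[[0.2,0,0,30,0,0,0],[0.2,0,0,60,0,0,0],[0.2,0,0,60,0,0,0],[0.2,-33,10,0,0,0,0],[0.2,-33,10,0,0,0,0],[0.2,0,0,0,0,0,0],[0.2,0,0,0,0,0,0]]'; python3 - <<'E'
from h import *
import pickle
c=snap('wrist','w6.png');pickle.dump(c,open('w6.pkl','wb'));print(bot.observe()['eef_pos'])
E
```

```text
time: 16.42
eef_pos: [0.589, 0.033, 0.0524]
ee_rot: [[0.963, -0.268, 0.0], [-0.268, -0.963, -0.0], [0.0, 0.0, -1.0]]
contact_force: [0.0, 0.1, 0.3]
grip_width: 0.034
grasp_force: 0.0
time: 17.3
eef_pos: [0.5234, 0.0529, 0.2025]
ee_rot: [[0.963, -0.268, 0.001], [-0.268, -0.963, -0.0], [0.001, 0.0, -1.0]]
contact_force: [-0.3, -0.2, 0.9]
grip_width: 0.0342
grasp_force: 0.0
[0.52357719 0.05277687 0.20236958]
```

View pics/w6.png

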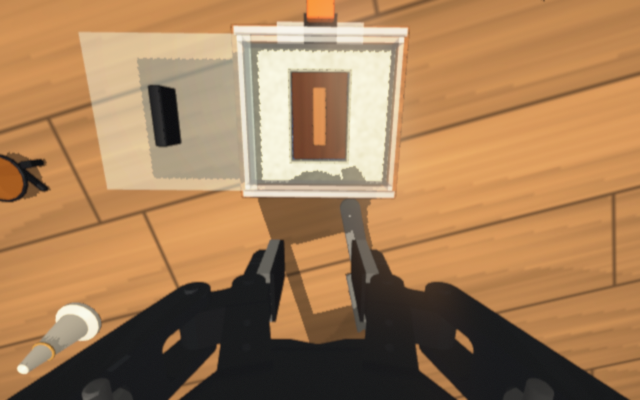

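The insert sits centred and flush in the pocket, with its rib at (319,117). The tab is at (165,115). Next I go to the tab, grip it and slide the lid shut.

```bash
python3 -m pendant '[[-0.3,33,33,0,0,0,0],[-0.3,33,33,0,0,0,0],[-0.3,33.5,33.7,0,0,0,0],[-0.3,0,0,-40,0,0,0],[-0.3,0,0,-50,0,0,0],[-0.3,0,0,-25,0,0,0],[-0.3,0,0,0,0,0,0],[1,0,0,0,0,0,0],[1,0,0,0,0,0,0],[1,0,0,0,0,0,0],[1,0,0,0,0,0,0],[1,0,0,0,0,0,0]]'
```

```text
time: 18.85
eef_pos: [0.6238, 0.1528, 0.0898]
ee_rot: [[0.963, -0.268, 0.004], [-0.268, -0.963, 0.0], [0.004, -0.002, -1.0]]
contact_force: [0.3, -0.8, 6.0]
grip_width: 0.0082
grasp_force: 62.2
```

```bash
python3 -m pendant '[[1,-4.2,-15,0,0,0,0],[1,-4.2,-15,0,0,0,0],[1,-4.2,-15,0,0,0,0],[1,-4.2,-15,0,0,0,0],[1,-4.2,-15,0,0,0,0],[1,-4.2,-15,0,0,0,0],[1,-4.2,-15,0,0,0,0],[1,-2.8,-10,0,0,0,0],[1,0,0,0,0,0,0],[1,-0.8,-2.9,0,0,0,0],[1,-0.8,-2.9,0,0,0,0],[1,0,0,0,0,0,0]]'
```

```text
time: 20.35
eef_pos: [0.5892, 0.0331, 0.0897]
ee_rot: [[0.963, -0.268, 0.003], [-0.268, -0.963, 0.003], [0.002, -0.003, -1.0]]
contact_force: [-2.1, 3.3, 6.7]
grip_width: 0.0084
grasp_force: 62.6
```

```bash
python3 -m pendant '[[1,-0.5,-1.9,0,0,0,0],[1,0,0,0,0,0,0]]'; python3 -m pendant '[[-0.3,0,0,0,0,0,0],[-0.3,0,0,0,0,0,0],[-0.3,0,0,0,0,0,0],[-0.3,0,0,0,0,0,0],[-0.3,0,0,30,0,0,0],[-0.3,0,0,60,0,0,0],[-0.3,0,0,60,0,0,0],[-0.3,-33,10,0,0,0,0],[-0.3,-33,10,0,0,0,0],[-0.3,0,0,0,0,0,0],[-0.3,0,0,0,0,0,0]]'; python3 - <<'E'
from h import *
snap('wrist','w7.png')
E
```

```text
time: 20.6
eef_pos: [0.5893, 0.033, 0.0897]
ee_rot: [[0.964, -0.267, 0.004], [-0.267, -0.964, 0.006], [0.002, -0.007, -1.0]]
contact_force: [0.2, 7.4, 6.7]
grip_width: 0.0083
grasp_force: 62.5
time: 21.98
eef_pos: [0.5225, 0.0498, 0.2374]
ee_rot: [[0.963, -0.268, 0.001], [-0.268, -0.963, -0.0], [0.001, 0.0, -1.0]]
contact_force: [0.0, -0.3, -0.0]
grip_width: 0.0558
grasp_force: 0.0
```

View pics/w7.png

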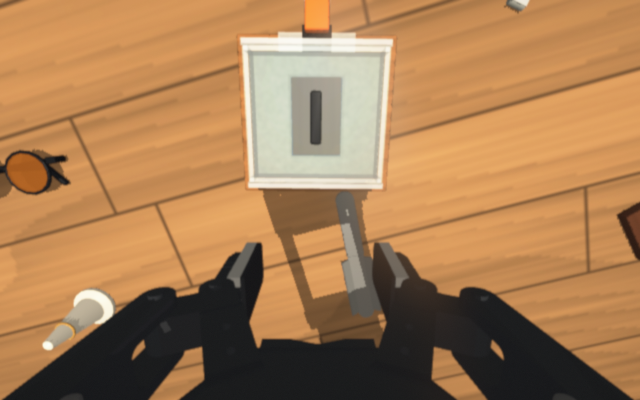

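The lid is against its stop and fully shut, with the tab at (316,117) centred over the insert. The robot is clear of everything.

```bash
python3 -c "
from cell import bot
print(bot.hand_in())"
```

```text
the job is handed in; nothing more can be done
None
```

I opened the lid, seated the insert flush in the pocket, let go of it and slid the lid shut to its stop, then handed the job in at about 22 s; the hand-in returned no verdict.

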